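# Complete the egg-poaching tray and lift it level out of its pan

### The job

One hole of the egg-poaching tray in the pan at the front of the hob is empty: of the three look-alike cups on the front ledge take the one that fits, so that it hangs by its rim like its neighbours, and set it in that hole, leaving the other two where they stand. Then take the tray by its middle handle, lift it with all three cups straight up out of the pan, and hold it still and level about 5 cm above the pan so that I can pour water in underneath. Finish while still holding it there, with the pan left in its place and nothing around it disturbed; mind the ladles hanging over the hob.

Things in the scene. Friction and masses are not known exactly. Their poses are not given: they have to be found in the camera images.
- pan: Low round stainless pan standing on the hob, 176 mm across the rim, 48 mm high, inside 164 mm wide at the rim, two loop ears (at +y and -y, reaching 118 mm out). Loose, 1.2 kg, empty. Origin: centre of the underside, z up. Ladles hang from a fixed rail: the nearest ends 0.56 m above the hob, just behind and left of the pan; keep the wrist low here.
- tray: Poaching tray: round aluminium plate 178 mm across, 4 mm thick, lying on the pan's rim (underside 48 mm above the pan's), 3 tabs reach 8 mm down inside it with 3 mm play. Three 62 mm holes, centres 50 mm from the middle at 0, 120 and 240 degrees from its +x; the one at +x is empty, the others hold cups. With three cups 0.4 to 0.6 kg, balanced. Origin: centre of the underside, z up.
- hole_empty (a point): Centre of the empty hole, level with the plate's upper face (4 mm above the tray's origin). Axes as the tray's, so +x points outward from the tray's middle. A cup that fits hangs by its rim with its foot 24 mm below this point, with 2.5 mm play sideways; its lug may point any way, outward gives most room.
- handle (a point): Middle of the tray's handle: a black bar on a steel post over the tray's centre, 13 mm thick along the tray's x, 48 mm long along its y, 20 mm tall; its top is 46 mm and its underside 26 mm above the plate's upper face. Grip it across its thickness, from above. Axes as the tray's.
- cup_a: Steel poaching cup, smallest of the three on the front ledge: 56 mm across the rim, 44 mm under it, 32 mm at the foot. Drops through a hole. Walls 2 mm; rim 2.5 mm thick, its underside 24 mm above the flat foot; black lug on the rim. Origin: centre of the foot's underside; z up; +x from the centre to the lug.
- cup_a_lug (a point): Middle of that cup's black lifting lug, which stands upright on the rim: 9 mm thick radially (along x), 18 mm wide along the rim (y), 20 mm tall. This point is 36.5 mm above the cup's foot and 24 mm from its axis; the lug runs from 26.5 to 46.5 mm above the foot. Axes as the cup's.
- cup_b: Steel poaching cup, middle one of the three on the front ledge, twin of those in the tray: 70 mm across the rim, 57 mm under it, 42 mm at the foot; about 60 g. Walls 2 mm; rim 2.5 mm thick, its underside 24 mm above the flat foot; black lug on the rim. Origin: centre of the foot's underside; z up; +x from the centre to the lug.
- cup_b_lug (a point): Middle of that cup's black lifting lug, which stands upright on the rim: 9 mm thick radially (along x), 18 mm wide along the rim (y), 20 mm tall. This point is 36.5 mm above the cup's foot and 31 mm from its axis; the lug runs from 26.5 to 46.5 mm above the foot. Axes as the cup's.
- cup_c: Steel poaching cup, largest of the three on the front ledge: 84 mm across the rim, 72 mm under it, 54 mm at the foot. Too wide for a hole. Walls 2 mm; rim 2.5 mm thick, its underside 24 mm above the flat foot; black lug on the rim. Origin: centre of the foot's underside; z up; +x from the centre to the lug.
- cup_c_lug (a point): Middle of that cup's black lifting lug, which stands upright on the rim: 9 mm thick radially (along x), 18 mm wide along the rim (y), 20 mm tall. This point is 36.5 mm above the cup's foot and 38 mm from its axis; the lug runs from 26.5 to 46.5 mm above the foot. Axes as the cup's.
- seated_1: Cup that hangs in the tray's hole at 120 degrees from its +x, from the start; loose, same as the middle one on the ledge (70 mm rim), its lug pointing roughly outward, top 22.5 mm above the plate's upper face. Origin: centre of the underside of the foot.
- seated_2: Cup that hangs in the tray's hole at 240 degrees from its +x, from the start; loose, same as the middle one on the ledge (70 mm rim), its lug pointing roughly outward, top 22.5 mm above the plate's upper face. Origin: centre of the underside of the foot.
- spice_jar: Bystander: spice jar with a black cap, 41 mm across, 105 mm tall, left of the pan on the front ledge. Origin: centre of the underside.
- timer: Bystander: round white wind-up timer, 66 mm across, 48 mm tall, on the front ledge at the left. Origin: centre of the underside.

How it is judged:
By the outcome, as a careful person would: the job done as asked, in the order asked, and still so for the second after the job is handed in, while the arm keeps its last pose, push and grip.
It also fails if it takes over 51 s, if anything falls off the work surface, if the arm or the gripper's body presses on something with over 40 N, if the wrist force passes 120 N, or if a joint passes its speed limit or range.

### The arm

A 6-joint arm with a two-finger parallel gripper is mounted at the origin on a cart in front of the work surface, level with it; the furniture and walls round the work are solid. World frame = base frame: x ahead of the robot, y to its left, z up, the work surface at z = 0. Lengths are in m, angles in rad, forces in N, time in s.
With the tool pointing down it reaches from about 0.425 to 0.925 m from the base axis. Payload 12.5 kg.
Tool frame: the origin (TCP) lies on the centre line of the jaws, within the pads' length; the fingertips stand 19 mm ahead of it and the grasp point (between the pads) is the TCP; z points along the fingers, y is the direction in which the jaws open and shut (so a half turn about z gives the same grasp; the last joint's range is limited). The gripper opens to 85 mm and grips with 20 to 120 N. Pads are 22 mm wide; open, the fingers measure 114 mm over their backs; the gripper's body (76 mm by 85 mm) begins 54 mm behind the grasp point. The pads swing forward as they close: fully open they stand 13 mm farther back than shut.
Start: joints at [1.032, 0.491, 1.559, -0, 1.092, -0.106], TCP at [0.262, 0.567, 0.25] pointing down, gripper open.
Joint ranges: [-3.1, 3.1], [-0.84, 2.19], [0.05, 2.79], [-1.13, 4.28], [0.06, 2.93], [-2.69, 2.69]. Speed limits (rad/s): [2.22, 2.22, 2.79, 3.14, 3.14, 3.14].

### API

Orientations are given as [roll, pitch, yaw] about the fixed x, y, z axes, in that order (R = Rz(yaw) Ry(pitch) Rx(roll)).
In Python, from cell import sense, grab_frame, camera_model, hand_in, boxes_of gives the robot as it stands.
- The arm moves only by the tool move_arm, never from a script. Its argument "rows" is one flat list of numbers, 4 for each row, row after row: the shift along the tool's x, y, z in m, then the turn about the tool's z in rad. A call has 1 to 10 rows; each row is the pose to reach, as a shift and turn from the pose commanded when the call began, along the tool's axes at that moment; what a row does not reach only later rows make up. A row lasts 1/12 s, in which the tool goes at most 41.7 mm and 7.16 degrees, less where a joint would pass 70% of its speed; a pose out of reach is approached as far as the arm can. A call with a gripper value outside its range is refused whole. "grip" is the closure in counts, from 0 (fully open) to 255 (shut), set as the call begins (left out, the last holds). The fingers move at their own pace and stop on an object; "grip_force" is the grip in N (left out, the last holds). Time passes only in rows, so rows that repeat a pose let the fingers close. It gives the time, the measured TCP pose, the force and the opening at its end, in the units of the state.
- sense(): the state, without advancing time (a new reading comes with each control period).
- grab_frame(name): name is "side" or "top"; returns the picture (480x640x3 uint8, red, green, blue); there is no depth.
- camera_model(name): a dict with "mtx" (3x3 intrinsics, pixels), "D" ([k1, k2, p1, p2, k3] as OpenCV has them; the pictures are not rectified), "position" and "attitude" of the camera in the world. Camera axes: x right, y up, looking along -z (the intrinsics and any distortion apply to the point x, -y, -z); pixel columns grow to the right and rows downward; lengths in m; the calibration is good to about 2 mm. A picture is of the moment at which its call begins. camera_model takes no time and is no camera call.
- hand_in(): hands the job in, once; it reports no verdict.
Trained networks look in the newest picture that a camera, given by its name, has taken for a name from the list of things; names that differ only in an ending like _2 or _b are one class to them, and where a whole thing is asked for, a point or a joint stands for the part that bears it (a point fixed in the world has none). Each returns a list of dicts, best first, with "p" (0 to 1); they miss things now and then, are a little off and sometimes report something else, mostly with a low value. They report only what shows in the picture. A call takes as long as a camera call.
- boxes_of(camera, target): "point" ([column, row] in pixels, amid what is visible of it).
The state is a dict: "time": time; "qpos": joint angles; "qd": joint speeds; "joint_torque": joint torques, N m; "position": TCP position; "ee_rot": TCP orientation; "contact_force": force on the tool from outside, world axes, zero at the start; "wrist_torque": the same for the moment, N m; "finger_gap": finger opening in m.
Only numpy, scipy, OpenCV 4.12 (cv2) and the standard library are available. Lean on these libraries where they do the work, as an engineer would, in place of code of your own. Each camera call takes 0.05 s, during which the arm holds its last target.

## Working session

There is one attempt and no reset: what is moved stays moved. The work goes in short steps, Python scripts to look and compute and a tool call to move; the robot and the scene stay as the last step left them, time stands still between calls to the robot, and variables do not carry over. Pictures are saved under pics/ and viewed, and the job is handed in when it is done.

Besides the shell and the picture viewer there is one more tool, called as name(argument=value, ...) on one line, values as JSON. move_arm: Moves the arm, as the interface text tells. Its arguments: {"type":"object","properties":{"rows":{"type":"array","items":{"type":"number"}},"grip":{"type":"number"},"grip_force":{"type":"number"}},"required":["rows"]}

```bash
ls; mkdir -p pics; python3 - <<'E'
from cell import *
import cv2
print(sense())
for n in ("side","top"):
    f=grab_frame(n); cv2.imwrite(f"pics/{n}0.png",f[:,:,::-1]); print(n,camera_model(n))
    for t in ["pan","tray","hole_empty","handle","cup_a","cup_a_lug","spice_jar","timer","seated_1"]:
        print(t,[(b["p"],[round(float(x)) for x in b["point"]]) for b in boxes_of(n,t)])
E
```

```text
pics
{'time': 0.0, 'qpos': array([ 1.03240810e+00,  4.91560129e-01,  1.55947406e+00,  2.41421022e-05,
        1.09171024e+00, -1.05597581e-01]), 'qd': array([ 6.47211841e-04,  2.39082037e-04,  1.61308733e-03,  5.00083915e-05,
        8.39471298e-04, -1.19523336e-03]), 'joint_torque': array([-2.38918597e-03, -6.18452311e+01, -2.61594182e+01, -1.73103913e-04,
        4.09026703e-03,  1.21876798e-05]), 'position': array([0.26198976, 0.56719868, 0.2497189 ]), 'ee_rot': array([-3.14044955e+00, -1.42691231e-04,  2.70879079e+00]), 'contact_force': array([ 0.23401754, -0.72573123, -0.05416199]), 'wrist_torque': array([ 0.01940507, -0.00786219, -0.00266602]), 'finger_gap': 0.08559762592863508}
side {'mtx': array([[485.16502405,   0.        , 312.61997827],
       [  0.        , 485.16502405, 230.542418  ],
       [  0.        ,   0.        ,   1.        ]]), 'D': array([-0.00771911,  0.        ,  0.        ,  0.        ,  0.        ]), 'position': array([ 0.45987491, -0.8574072 ,  0.68166987]), 'attitude': array([ 0.96239014, -0.02471469, -0.0526422 ])}
pan [(0.87, [307, 251])]
tray [(0.71, [
[... 357 characters left out ...]
[[551.28039934,   0.        , 324.76487482],
       [  0.        , 551.28039934, 243.39027578],
       [  0.        ,   0.        ,   1.        ]]), 'D': array([-0.15704887,  0.        ,  0.        ,  0.        ,  0.        ]), 'position': array([0.15529148, 0.07195132, 1.51957377]), 'attitude': array([ 0.24336113, -0.00468577, -1.78173821])}
pan [(0.6, [292, 257]), (0.25, [298, 251])]
tray [(0.55, [303, 251])]
hole_empty [(0.96, [299, 252])]
handle [(0.75, [301, 254])]
cup_a [(0.96, [460, 234]), (0.59, [376, 250])]
cup_a_lug [(0.64, [416, 241])]
spice_jar [(0.75, [215, 287])]
timer [(0.77, [191, 292]), (0.61, [304, 253]), (0.35, [462, 233])]
seated_1 [(0.81, [317, 242]), (0.48, [286, 238])]
```

View pics/side0.png

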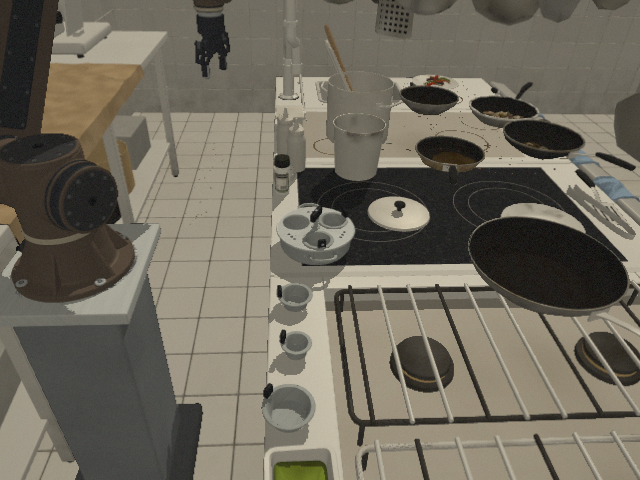

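View pics/top0.png

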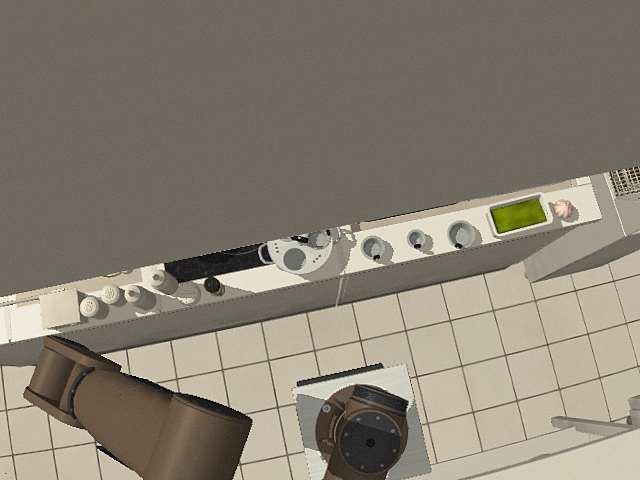

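```bash
python3 - <<'E'
import cv2
a=cv2.imread("pics/top0.png")[190:310,180:500]; cv2.imwrite("pics/top0z.png",cv2.resize(a,(800,300),interpolation=cv2.INTER_CUBIC))
a=cv2.imread("pics/top0.png")[205:295,255:350]; cv2.imwrite("pics/top0zz.png",cv2.resize(a,None,fx=6,fy=6,interpolation=cv2.INTER_CUBIC))
a=cv2.imread("pics/side0.png")[190:430,230:390]; cv2.imwrite("pics/side0z.png",cv2.resize(a,(400,600),interpolation=cv2.INTER_CUBIC))
E
```

```text
(no output)
```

View pics/top0z.png

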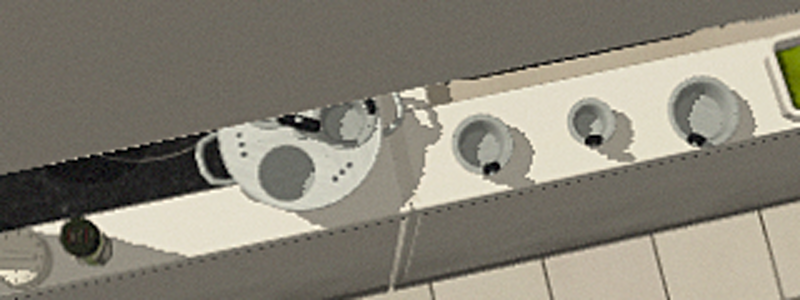

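View pics/top0zz.png

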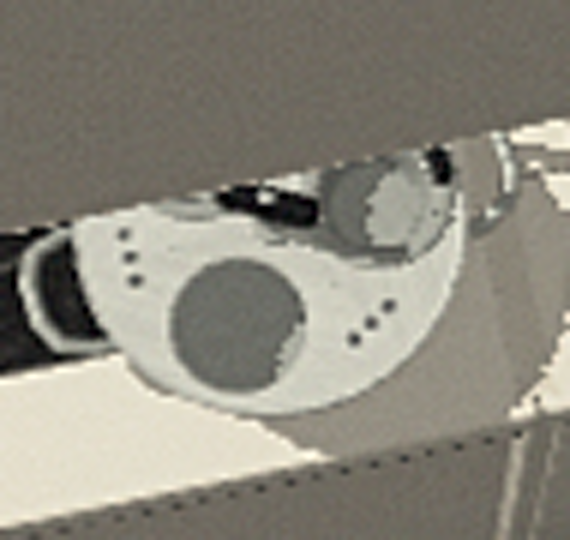

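View pics/side0z.png

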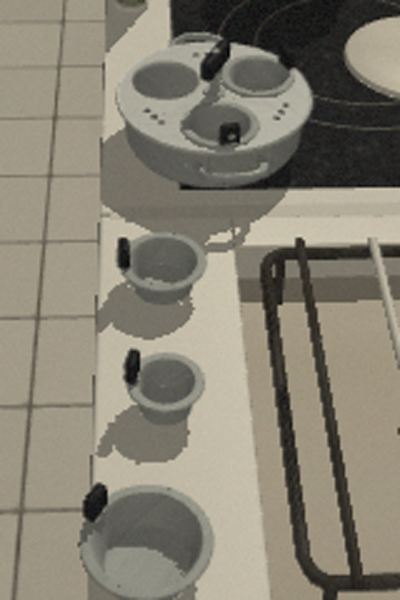

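```bash
cat > h.py <<'E'
import numpy as np, cv2
from scipy.spatial.transform import Rotation as R
from scipy.optimize import least_squares
from cell import *
CM={n:camera_model(n) for n in("side","top")}
def proj(n,P):
    c=CM[n]; P=np.atleast_2d(P)
    p=(P-c["position"])@R.from_euler("xyz",c["attitude"]).as_matrix()
    p=p*[1,-1,-1]
    return cv2.projectPoints(p,np.zeros(3),np.zeros(3),c["mtx"],c["D"])[0][:,0]
def ray(n,uv):
    c=CM[n]; q=cv2.undistortPoints(np.array([[uv]],float),c["mtx"],c["D"])[0,0]
    d=R.from_euler("xyz",c["attitude"]).as_matrix()@np.array([q[0],-q[1],-1]); return c["position"],d/np.linalg.norm(d)
def onplane(n,uv,z):
    o,d=ray(n,uv); return o+d*(z-o[2])/d[2]
def tri(us,ut):
    f=lambda P:np.r_[proj("side",P)[0]-us,proj("top",P)[0]-ut]
    r=least_squares(f,[.5,0,.05]); return r.x,r.fun
def circ(c,r,n=72):
    t=np.linspace(0,2*np.pi,n,endpoint=False); return np.c_[c[0]+r*np.cos(t),c[1]+r*np.sin(t),np.full(n,c[2])]
E
python3 - <<'E'
from h import *
# approximate points: cups lug, bodies
print("lugb",tri([279.5,291],[376,257]))
print("luga",tri([282.5,337],[417,246.5]))
print("lugc",tri([268,390.5],[458,246]))
print("handle top",tri([316,214],[299,239]))
print("hole",tri([296,221.5],[294.5,259.3]))
print("seatlug1",tri([322,243.5],[328,232]))
print("jar",tri([282,160],[212,283]))
E
```

```text
lugb (array([ 0.44767524, -0.1417629 ,  0.03794663]), array([-0.33796962,  0.08503351, -0.18081685, -0.45673188]))
luga (array([ 0.45335458, -0.26088685,  0.03649131]), array([-0.35572969,  0.08826445, -0.22132699, -0.5368218 ]))
lugc (array([ 0.43045475, -0.37404798,  0.03856777]), array([-0.3765331 ,  0.08920772, -0.29250433, -0.63184583]))
handle top (array([0.52916231, 0.05615555, 0.08894666]), array([-0.50269559,  0.13905165, -0.17953951, -0.59544941]))
hole (array([0.48493487, 0.07912279, 0.05374575]), array([-0.4983654 ,  0.13288947, -0.19312611, -0.57294449]))
seatlug1 (array([ 0.53795179, -0.02544621,  0.06665643]), array([-0.49831424,  0.13735429, -0.19239566, -0.63170222]))
jar (array([0.4548839 , 0.30332993, 0.10008621]), array([ 0.20158053, -0.05403622,  0.06519524,  0.19661309]))
```

```bash
cat >> h.py <<'E'
from scipy.ndimage import map_coordinates, gaussian_filter
def score(img,n,c,r,vis=None):
    Po=proj(n,circ(c,r+.0015)); Pi=proj(n,circ(c,r-.0015)); m=(Po+Pi)/2; d=Po-Pi; d/=np.linalg.norm(d,axis=1)[:,None]
    o=map_coordinates(img,(m+d*.8)[:,::-1].T,order=1,mode='nearest'); i=map_coordinates(img,(m-d*.8)[:,::-1].T,order=1,mode='nearest')
    s=np.abs(o-i)
    return np.minimum(s,40).mean()
def fit(img,n,c,r,rng=.012,step=.0005):
    best=None
    g=gaussian_filter(img.astype(float),.5)
    xs=np.arange(-rng,rng+1e-9,step)
    S=np.array([[score(g,n,[c[0]+a,c[1]+b,c[2]],r) for b in xs] for a in xs])
    i,j=np.unravel_index(S.argmax(),S.shape)
    w=np.clip(S-S.max()*.93,0,None); 
    A,B=np.meshgrid(xs,xs,indexing='ij')
    return np.array([c[0]+(A*w).sum()/w.sum(),c[1]+(B*w).sum()/w.sum()]),np.array([c[0]+xs[i],c[1]+xs[j]]),S.max(),S.mean()
E
cat > meas.py <<'E'
from h import *
import sys
tag=sys.argv[1]
im={n:cv2.imread(f"pics/{n}{tag}.png",0) for n in CM}
T=[("cupb",[.478,-.14,.0265],.035),("cupa",[.477,-.26,.0265],.028),("cupc",[.465,-.37,.0265],.042),("hole",[.485,.079,.052],.031),("plate",[.53,.057,.052],.089)]
for nm,c,r in T:
    for n in CM:
        a,b,s,m=fit(im[n],n,c,r); a,b,s,m=fit(im[n],n,[*b,c[2]],r,.006,.0004)
        print(nm,n,a.round(4),b.round(4),round(s,1),round(m,1))
        v=cv2.imread(f"pics/{n}{tag}.png") if nm=="cupb" else V[n]
        if nm=="cupb":
            V=globals().get("V",{}); v=cv2.resize(v,None,fx=4,fy=4,interpolation=cv2.INTER_CUBIC); V[n]=v
        for p in proj(n,circ([*a,c[2]],r,180)): cv2.circle(V[n],tuple(int(x) for x in (p+.5)*4),0,(0,0,255),-1)
cv2.imwrite("pics/mtop.png",V["top"][205*4:285*4,258*4:458*4]); cv2.imwrite("pics/mside.png",V["side"][195*4:345*4,230*4:390*4])
E
python3 meas.py 0
```

```text
cupb side [ 0.4785 -0.1377] [ 0.4785 -0.1375] 28.5 18.0
cupb top [ 0.4785 -0.1402] [ 0.4785 -0.14  ] 34.2 22.2
cupa side [ 0.4774 -0.2642] [ 0.4775 -0.264 ] 30.8 18.5
cupa top [ 0.4778 -0.2661] [ 0.478 -0.266] 35.6 23.5
cupc side [ 0.4642 -0.3764] [ 0.4645 -0.3765] 13.7 8.6
cupc top [ 0.4585 -0.3875] [ 0.4581 -0.388 ] 17.9 12.6
hole side [0.4857 0.0816] [0.4865 0.0825] 38.4 27.1
hole top [0.4856 0.0794] [0.4855 0.0795] 39.0 25.9
plate side [0.5309 0.0583] [0.5315 0.058 ] 29.8 22.6
plate top [0.5294 0.0562] [0.531 0.055] 21.5 14.0
```

View pics/mtop.png

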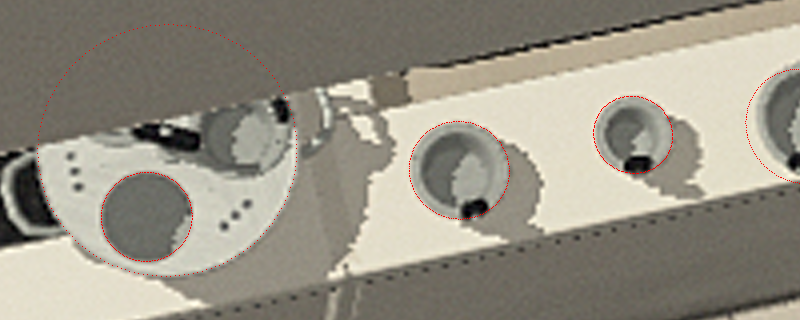

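View pics/mside.png

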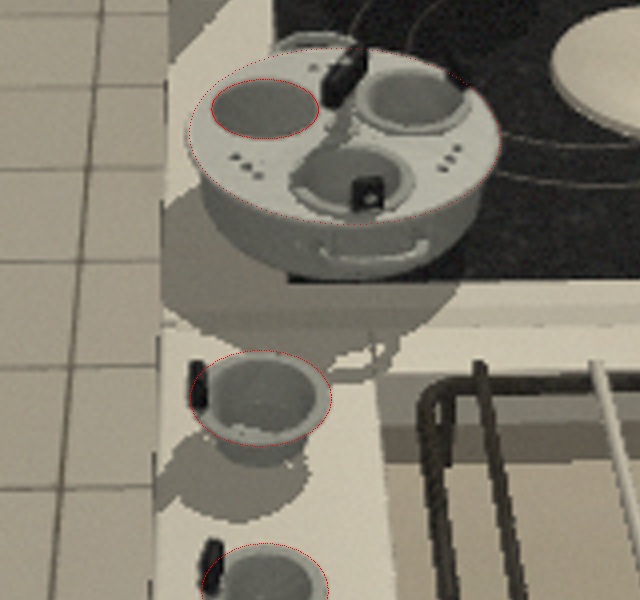

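```bash
python3 - <<'E'
from h import *
for n,a in (("bottleL",([295,123],[133,291])),("bottle?",([281,116],[90,300])),("bottle2",([297,123],[157,273])),("stockpot near rim",([357,120],[180,270]))): print(n,tri(*a))
for p in [[.262,.567,.231],[.45,.3,.231],[.45,.4,.23]]: print(p,proj("side",p),proj("top",p))
a=cv2.imread("pics/side0.png")[0:270,170:490]; cv2.imwrite("pics/s2.png",cv2.resize(a,None,fx=2.2,fy=2.2,interpolation=cv2.INTER_CUBIC))
E
```

```text
bottleL (array([0.48279901, 0.51247992, 0.11405536]), array([-3.56018646,  0.98646269, -0.94216256, -3.11094948]))
bottle? (array([0.46680335, 0.63643149, 0.09432486]), array([ 4.81362024, -1.32672831,  1.22181963,  3.96501347]))
bottle2 (array([0.49817293, 0.43067787, 0.15126867]), array([ 0.41582061, -0.11646819,  0.11075805,  0.37828787]))
stockpot near rim (array([0.57482419, 0.37734622, 0.15581061]), array([-30.83400966,   9.03340087,  -7.45948887, -29.67274428]))
[0.262, 0.567, 0.231] [[215.29868938  78.55928843]] [[106.64987693 375.02024083]]
[0.45, 0.3, 0.231] [[279.65623283 112.95845934]] [[203.17616295 275.52365821]]
[0.45, 0.4, 0.23] [[279.7801285   99.26718968]] [[162.79110548 283.94893167]]
```

View pics/s2.png

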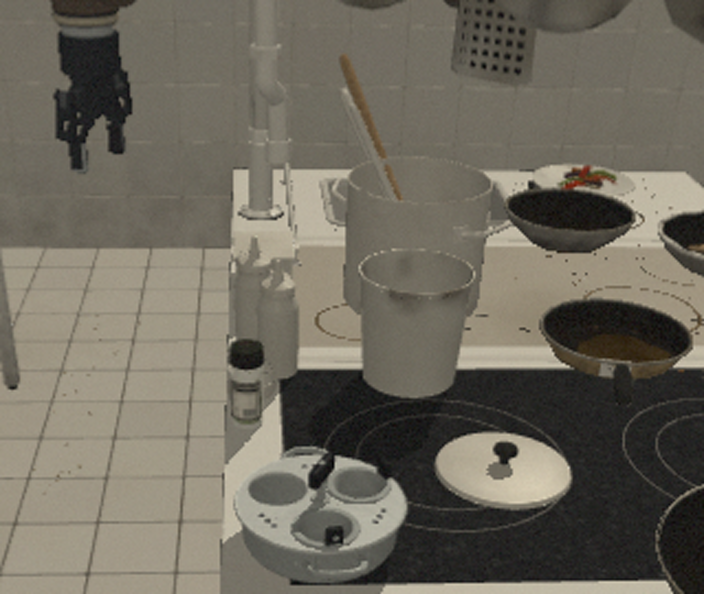

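```bash
cat >> h.py <<'E'
def rows(pts, s=None, cmd=None):
    """pts: world x,y,z,yaw(deg) -> flat rows"""
    if cmd is None:
        s=sense(); p0=s["position"]; rot=s["ee_rot"]
    else: p0=np.array(cmd[:3]); rot=[np.pi,0,np.radians(cmd[3])]
    M=R.from_euler("xyz",rot).as_matrix(); out=[]
    for x,y,z,w in pts:
        d=M.T@(np.array([x,y,z])-p0); t=-(np.radians(w)-rot[2]); t=(t+np.pi)%(2*np.pi)-np.pi
        out+= [*(d.round(4)),round(t,3)]
    return [float(v) for v in out]
E
python3 - <<'E'
from h import *
pts=[]
for k in range(1,5): pts.append((.262+.013*k/4,.567-.167*k/4,.25,155.2-6*k))
a0=55.5;a1=a0-6*4.7
for k in range(1,7):
    a=np.radians(a0-4.7*k); pts.append((.482*np.cos(a),.482*np.sin(a),.25,131.2-6*k))
print(rows(pts)); print(pts[-1])
E
```

```text
[-0.0205, -0.0369, 0.0003, 0.105, -0.041, -0.0735, 0.0003, 0.209, -0.0614, -0.11, 0.0003, 0.314, -0.0819, -0.1465, 0.0003, 0.419, -0.1199, -0.1582, 0.0003, 0.524, -0.1578, -0.1695, 0.0003, 0.628, -0.1946, -0.184, 0.0003, 0.733, -0.23, -0.2014, 0.0003, 0.838, -0.264, -0.2217, 0.0003, 0.943, -0.2961, -0.2447, 0.0003, 1.047]
(np.float64(0.42831350613968533), np.float64(0.22106908526143976), 0.25, 95.19999999999999)
```

move_arm(rows=[-0.0205,-0.037,0,0.105,-0.041,-0.0735,0,0.21,-0.0614,-0.11,0,0.315,-0.082,-0.1465,0,0.42,-0.12,-0.158,0,0.524,-0.158,-0.1695,0,0.628,-0.1945,-0.184,0,0.733,-0.23,-0.2015,0,0.838,-0.264,-0.222,0,0.943,-0.296,-0.245,0,1.047], grip=0)

```text
time: 1.83
position: [0.4293, 0.2192, 0.2505]
ee_rot: [3.141, -0.0, 1.657]
contact_force: [0.9, 0.8, -0.5]
finger_gap: 0.0855
```

```bash
python3 - <<'E'
from h import *
c=(.4283,.221,.25,95.2)
print(sense()["position"],sense()["ee_rot"])
pts=[]
a0=np.degrees(np.arctan2(.221,.4283));a1=np.degrees(np.arctan2(-.1410,.4478))
for k in range(1,11):
    a=np.radians(a0+(a1-a0)*k/10); r=.482+(.4695-.482)*k/10
    pts.append((r*np.cos(a),r*np.sin(a),.25-.11*max(0,(k-5)/5),95))
print(rows(pts)); print(pts[-1],a0,a1)
print(rows(pts,cmd=c)); print(pts[-1],a0,a1)
E
```

```text
[0.42928777 0.21922158 0.2504724 ] [ 3.14080361e+00 -2.56805051e-04  1.65665338e+00]
[-0.0339, 0.011, 0.0005, -0.001, -0.0703, 0.0199, 0.0005, -0.001, -0.1073, 0.0259, 0.0005, -0.001, -0.1445, 0.029, 0.0005, -0.001, -0.1817, 0.0292, 0.0004, -0.001, -0.2187, 0.0265, 0.0224, -0.001, -0.2554, 0.0209, 0.0444, -0.001, -0.2913, 0.0125, 0.0664, -0.001, -0.3265, 0.0013, 0.0884, -0.001, -0.3605, -0.0125, 0.1104, -0.001]
(np.float64(0.44782479629253386), np.float64(-0.14100780767585364), 0.14, 95) 27.293438233902464 -17.47779229702758
[-0.0358, 0.0116, 0.0, 0.003, -0.0723, 0.0204, 0.0, 0.003, -0.1092, 0.0262, 0.0, 0.003, -0.1465, 0.0292, 0.0, 0.003, -0.1837, 0.0292, 0.0, 0.003, -0.2207, 0.0263, 0.022, 0.003, -0.2573, 0.0205, 0.044, 0.003, -0.2932, 0.012, 0.066, 0.003, -0.3283, 0.0006, 0.088, 0.003, -0.3623, -0.0134, 0.11, 0.003]
(np.float64(0.44782479629253386), np.float64(-0.14100780767585364), 0.14, 95) 27.293438233902464 -17.47779229702758
```

move_arm(rows=[-0.034,0.011,0,0.001,-0.07,0.02,0,0.001,-0.107,0.026,0,0.001,-0.1445,0.029,0,0.001,-0.182,0.029,0,0.001,-0.219,0.0265,0.022,0.001,-0.2555,0.021,0.044,0.001,-0.2915,0.0125,0.066,0.001,-0.3265,0.001,0.088,0.001,-0.3605,-0.013,0.11,0.001])

```text
time: 2.67
position: [0.4493, -0.1358, 0.1429]
ee_rot: [3.14, 0.001, 1.661]
contact_force: [0.8, -0.6, -0.1]
finger_gap: 0.0857
```

move_arm(rows=[0,0,0,0,0,0,0,0])

```text
time: 2.83
position: [0.4488, -0.1353, 0.1428]
ee_rot: [-3.14, -0.001, 1.657]
contact_force: [0.7, -0.2, -0.0]
finger_gap: 0.0853
```

```bash
cat > snap.py <<'E'
from h import *
import sys
tag=sys.argv[1]
for n in CM: cv2.imwrite(f"pics/{n}{tag}.png",grab_frame(n)[:,:,::-1])
s=sense(); print(s["time"],s["position"],s["ee_rot"],s["contact_force"],s["finger_gap"])
W={"top":(200,440,225),"side":(150,360,225)}
a=cv2.imread(f"pics/side{tag}.png")[150:390,220:400]; b=cv2.imread(f"pics/top{tag}.png")[200:280,250:430]
f=lambda i,k:cv2.resize(i,None,fx=k,fy=k,interpolation=cv2.INTER_CUBIC)
a=f(a,2.4);b=f(b,2)
o=np.zeros((580,800,3),np.uint8); o[:a.shape[0],:a.shape[1]]=a; o[:b.shape[0],440:440+b.shape[1]]=b
cv2.imwrite(f"pics/z{tag}.png",o)
E
python3 snap.py 1
```

```text
2.9333 [ 0.44982737 -0.13369639  0.14405252] [3.14104773e+00 7.71871740e-05 1.66050886e+00] [ 0.01595631 -0.28225106 -0.2347016 ] 0.0854611366090364
```

View pics/z1.png

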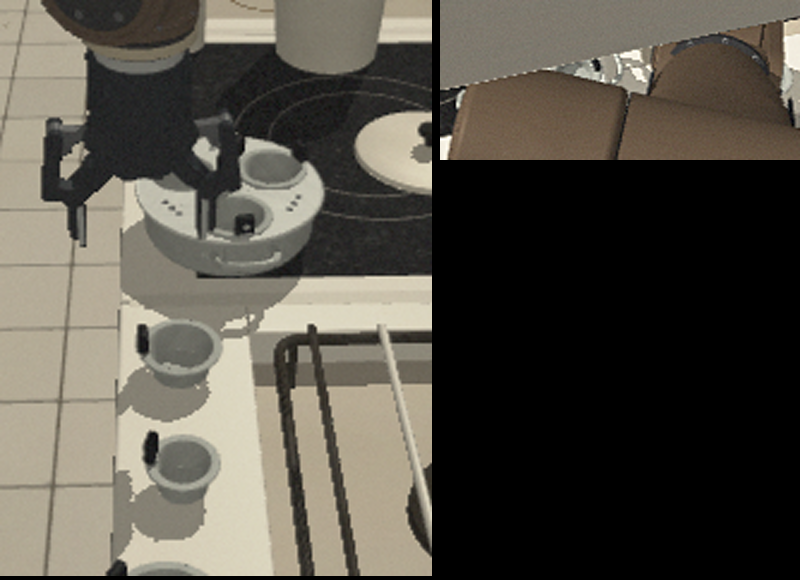

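```bash
python3 - <<'E'
from h import *
for z in (.124,.13,.137): print(proj("side",[.4493,-.135,z]))
print(rows([(.448,-.1408,.10,95),(.4478,-.1408,.065,95)],cmd=(.4493,-.135,.1433,95)))
a=cv2.imread("pics/side1.png")[190:300,230:330]; cv2.imwrite("pics/q.png",cv2.resize(a,None,fx=5,fy=5,interpolation=cv2.INTER_CUBIC))
E
```

```text
[[279.36652406 254.26304772]]
[[279.31996893 251.71745026]]
[[279.26522507 248.72309676]]
[-0.0057, -0.0018, 0.0433, 0.0, -0.0056, -0.002, 0.0783, 0.0]
```

View pics/q.png

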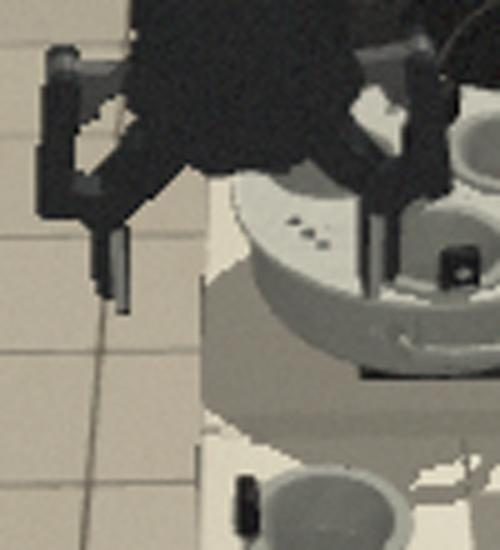

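move_arm(rows=[-0.003,-0.001,0.03,0,-0.0055,-0.002,0.058,0,-0.0055,-0.002,0.078,0,-0.0055,-0.002,0.078,0,-0.0055,-0.002,0.078,0])

```text
time: 3.35
position: [0.4484, -0.1386, 0.066]
ee_rot: [-3.141, -0.0, 1.663]
contact_force: [-0.1, -0.4, 0.7]
finger_gap: 0.0851
```

```bash
python3 snap.py 2; python3 -c "
from h import *
L=[]
for i in range(4):
    grab_frame('side'); L.append(np.r_[sense()['position'],sense()['ee_rot'][2]])
print(np.mean(L,0),np.std(L,0))
a=cv2.imread('pics/side2.png')[230:330,230:330]; cv2.imwrite('pics/q.png',cv2.resize(a,None,fx=6,fy=6,interpolation=cv2.INTER_CUBIC))"
```

```text
3.45 [ 0.44884595 -0.13915481  0.0670424 ] [3.13981341e+00 9.15737726e-04 1.66214424e+00] [ 1.02090918  0.1761501  -0.26415086] 0.08529624035247828
[ 0.44865935 -0.13950243  0.06696498  1.66150913] [0.00013087 0.00010504 0.00016505 0.00027671]
```

View pics/q.png

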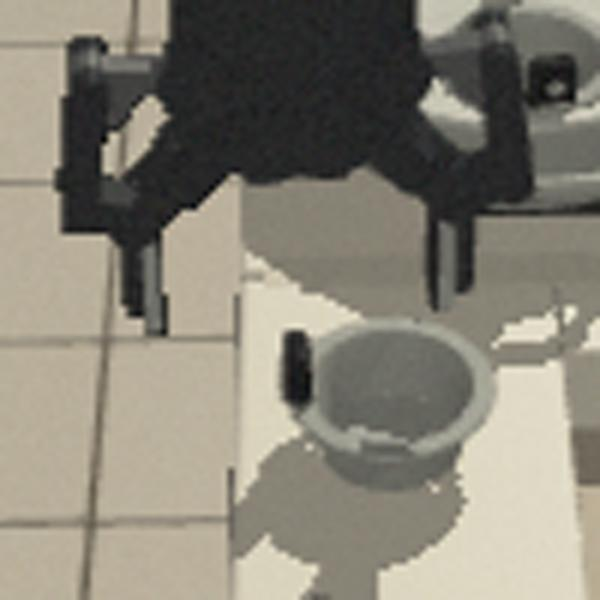

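move_arm(rows=[-0.001,-0.001,0.01,0,-0.001,-0.001,0.017,0,-0.001,-0.001,0.017,0])

```text
time: 3.9
position: [0.4468, -0.1406, 0.048]
ee_rot: [-3.141, -0.001, 1.661]
contact_force: [0.1, -0.4, -0.5]
finger_gap: 0.0853
```

move_arm(rows=[0,0,0,0,0,0,0,0,0,0,0,0,0,0,0,0,0,0,0,0,0,0,0,0,0,0,0,0,0,0,0,0], grip=150, grip_force=40)

```text
time: 4.57
position: [0.4471, -0.1407, 0.0487]
ee_rot: [3.142, -0.0, 1.661]
contact_force: [0.5, -0.5, -0.6]
finger_gap: 0.0353
```

```bash
python3 snap.py 3; python3 -c "
from h import *
a=cv2.imread('pics/side3.png')[230:330,230:330]; cv2.imwrite('pics/q.png',cv2.resize(a,None,fx=6,fy=6,interpolation=cv2.INTER_CUBIC))"
```

```text
4.6667 [ 0.44708908 -0.14071408  0.04863356] [ 3.14154578e+00 -7.34281829e-05  1.66083158e+00] [-0.25793978 -0.02090943  0.16581957] 0.03538781219513969
```

View pics/q.png

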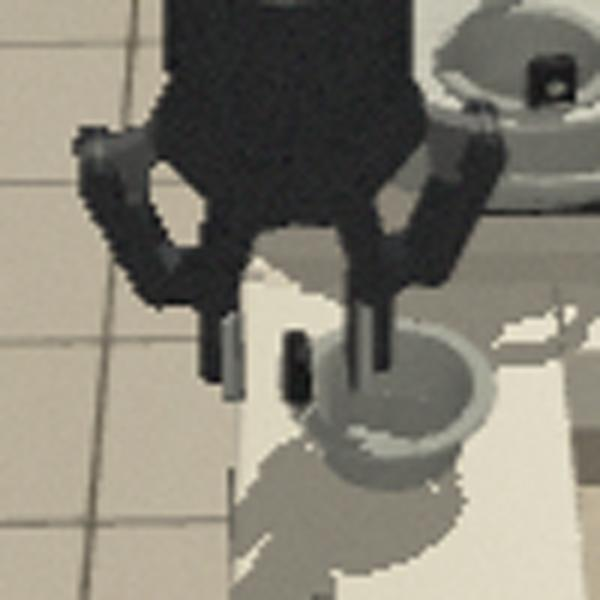

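move_arm(rows=[0,0,0,0,0,0,0,0,0,0,0,0,0,0,0,0,0,0,0,0,0,0,0,0], grip=255, grip_force=40)

```text
time: 5.17
position: [0.4472, -0.1408, 0.0487]
ee_rot: [3.141, 0.0, 1.661]
contact_force: [1.0, 1.1, 4.4]
finger_gap: 0.008
```

```bash
python3 snap.py 4; python3 -c "
from h import *
a=cv2.imread('pics/side4.png')[230:330,230:330]; cv2.imwrite('pics/q.png',cv2.resize(a,None,fx=6,fy=6,interpolation=cv2.INTER_CUBIC))"
```

```text
5.2667 [ 0.44721828 -0.1407529   0.04873268] [3.14118330e+00 1.30241965e-04 1.66084995e+00] [1.4841533  0.71619653 3.79822037] 0.0076251467826532904
```

View pics/q.png

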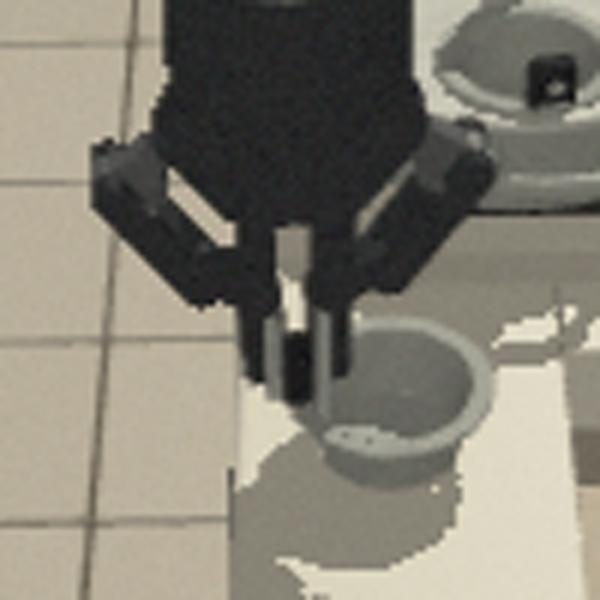

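```bash
python3 - <<'E'
from h import *
c=(.4472,-.1408,.0487,95.16)
pts=[(.4472,-.1408,.07,95.16),(.4472,-.1408,.1,95.16),(.4472,-.1408,.13,95.16)]
for k in range(1,8):
    pts.append((.4472+.0112*k/7,-.1408+.2367*k/7,.13+.01*min(k,2)/2,95.16-32.6*k/7))
print(rows(pts,cmd=c))
E
```

```text
[0.0, 0.0, -0.0213, 0.0, 0.0, 0.0, -0.0513, 0.0, 0.0, 0.0, -0.0813, 0.0, 0.0335, 0.0046, -0.0863, 0.081, 0.0671, 0.0093, -0.0913, 0.163, 0.1006, 0.0139, -0.0913, 0.244, 0.1341, 0.0185, -0.0913, 0.325, 0.1677, 0.0232, -0.0913, 0.406, 0.2012, 0.0278, -0.0913, 0.488, 0.2347, 0.0324, -0.0913, 0.569]
```

move_arm(rows=[0,0,-0.021,0,0,0,-0.051,0,0,0,-0.081,0,0.0335,0.0046,-0.086,0.081,0.067,0.0093,-0.091,0.163,0.1005,0.014,-0.091,0.244,0.134,0.0185,-0.091,0.325,0.1675,0.023,-0.091,0.406,0.201,0.028,-0.091,0.488,0.2345,0.0325,-0.091,0.569])

```text
time: 6.1
position: [0.4579, 0.0973, 0.1395]
ee_rot: [-3.141, 0.0, 1.088]
contact_force: [0.1, -0.4, -0.0]
finger_gap: 0.0074
```

move_arm(rows=[0,0,0,0,0,0,0,0,0,0,0,0])

```text
time: 6.35
position: [0.4581, 0.0955, 0.1394]
ee_rot: [-3.141, 0.0, 1.094]
contact_force: [-0.2, 0.1, 0.2]
finger_gap: 0.0078
```

```bash
cat > cupm.py <<'E'
from h import *
import sys
tag,rimz=sys.argv[1],float(sys.argv[2])
s=sense();p=s["position"];w=s["ee_rot"][2]
print(p,s["ee_rot"],s["contact_force"],s["finger_gap"])
X=np.array([np.cos(w),np.sin(w)]);Y=np.array([np.sin(w),-np.cos(w)])
c=p[:2]-.001*X+.0313*Y; print("cup expected",c,"rim z",p[2]+rimz)
for n in CM:
    im=cv2.imread(f"pics/{n}{tag}.png",0)
    a,b,sc,m=fit(im,n,[*c,p[2]+rimz],.035,.008,.0005); print("rim",n,a,b,sc,m)
    a,b,sc,m=fit(im,n,[.4857,.0805,.052],.031,.005,.0005); print("hole",n,a,b,sc,m)
    v=cv2.resize(cv2.imread(f"pics/{n}{tag}.png"),None,fx=4,fy=4,interpolation=cv2.INTER_CUBIC)
    f,_,_,_=fit(im,n,[*c,p[2]+rimz],.035,.008,.0005)
    for q in proj(n,circ([*f,p[2]+rimz],.035,180)): cv2.circle(v,tuple(int(x) for x in (q+.5)*4),0,(0,0,255),-1)
    for q in proj(n,circ([.4857,.0805,.052],.031,180)): cv2.circle(v,tuple(int(x) for x in (q+.5)*4),0,(0,255,0),-1)
    q=proj(n,[*c,.07])[0]*4; x0=max(0,int(q[0]-200));y0=max(0,int(q[1]-250)); cv2.imwrite(f"pics/c{n}{tag}.png",v[y0:y0+450,x0:x0+400])
a=cv2.imread(f"pics/cside{tag}.png");b=cv2.imread(f"pics/ctop{tag}.png");h=min(len(a),len(b));cv2.imwrite(f"pics/c{tag}.png",np.hstack([a[:h],b[:h]]))
E
python3 snap.py 5; python3 cupm.py 5 -.0222
```

```text
6.45 [0.45825101 0.09477622 0.13949321] [-3.14111495e+00  3.02020346e-04  1.09149724e+00] [-0.93165236 -1.33085113 -1.0029334 ] 0.007741746651959847
[0.45825101 0.09477622 0.13949321] [-3.14111495e+00  3.02020346e-04  1.09149724e+00] [-0.93165236 -1.33085113 -1.0029334 ] 0.007741746651959847
cup expected [0.48556292 0.07945468] rim z 0.11729321177019741
rim side [0.48478484 0.08264652] [0.48456292 0.08245468] 31.575467563193328 19.53940578792112
hole side [0.48565631 0.08157332] [0.4847 0.082 ] 32.64680650978084 24.520940767999498
rim top [0.49356292 0.07533541] [0.49356292 0.07495468] 5.580426816157387 2.8425740166359854
hole top [0.49050358 0.07699925] [0.4907 0.076 ] 1.847615507582042 1.50535833674822
```

View pics/c5.png

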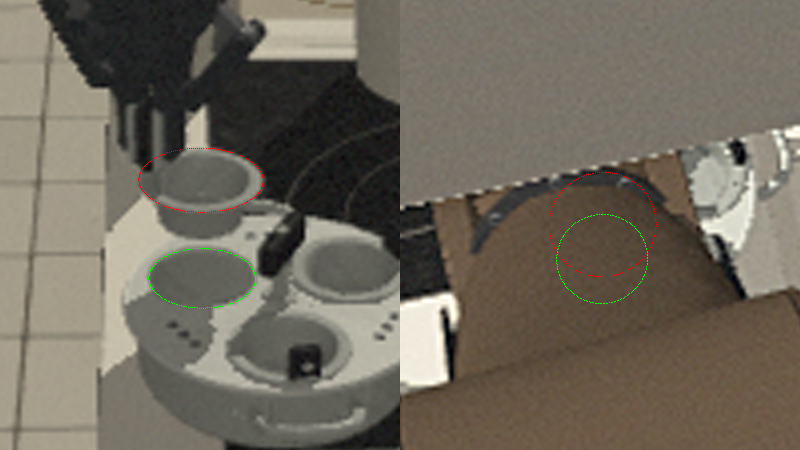

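move_arm(rows=[0,0.0005,0.02,0,0,0.0005,0.037,0,0,0.0005,0.047,0,0,0.0005,0.0545,0,0,0.0005,0.0545,0,0,0.0005,0.0545,0])

```text
time: 6.95
position: [0.4589, 0.0949, 0.0851]
ee_rot: [-3.141, 0.0, 1.091]
contact_force: [-0.2, 0.1, -0.3]
finger_gap: 0.0077
```

```bash
python3 snap.py 6; python3 cupm.py 6 -.0222
```

```text
7.05 [0.45914035 0.09522011 0.08569846] [ 3.14085980e+00 -5.25392805e-04  1.09136908e+00] [ 0.48405699  0.67480679 -0.93168463] 0.007674302427080705
[0.45914035 0.09522011 0.08569846] [ 3.14085980e+00 -5.25392805e-04  1.09136908e+00] [ 0.48405699  0.67480679 -0.93168463] 0.007674302427080705
cup expected [0.4864503  0.07989506] rim z 0.0634984582151524
rim side [0.48483011 0.08098374] [0.4839503  0.08089506] 27.080540908696644 19.525894596251977
hole side [0.49056436 0.08074475] [0.4907 0.0755] 15.688395147259225 10.964604162711133
rim top [0.47918627 0.0725616 ] [0.4794503  0.07189506] 2.3746198800996705 1.638887427232746
hole top [0.48556458 0.07680469] [0.4857 0.0765] 2.496897273347116 1.9274434548566388
```

View pics/c6.png

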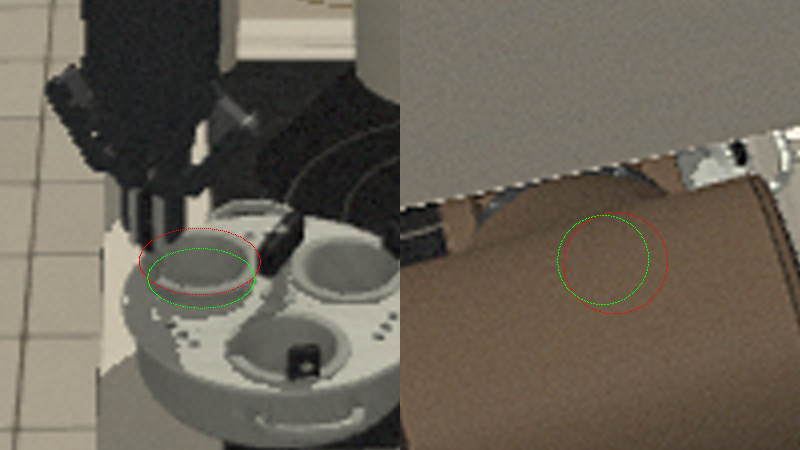

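move_arm(rows=[0,0.0003,0.002,0,0,0.0003,0.004,0,0,0.0003,0.006,0,0,0.0003,0.006,0])

```text
time: 7.38
position: [0.459, 0.0954, 0.079]
ee_rot: [-3.141, -0.0, 1.092]
contact_force: [0.3, -0.7, -1.4]
finger_gap: 0.0076
```

move_arm(rows=[0,0,0.001,0,0,0,0.002,0,0,0,0.003,0,0,0,0.003,0])

```text
time: 7.72
position: [0.4591, 0.0954, 0.0766]
ee_rot: [3.141, -0.0, 1.092]
contact_force: [-1.7, 1.0, 7.7]
finger_gap: 0.0079
```

```bash
python3 snap.py 7; python3 cupm.py 7 -.0222
```

```text
7.8167 [0.45912018 0.09541475 0.07656486] [ 3.14121630e+00 -3.23063755e-04  1.09187130e+00] [-2.32875622 -0.68117199  7.32102977] 0.007412990180235553
[0.45912018 0.09541475 0.07656486] [ 3.14121630e+00 -3.23063755e-04  1.09187130e+00] [-2.32875622 -0.68117199  7.32102977] 0.007412990180235553
cup expected [0.48643782 0.08010342] rim z 0.05436486185941261
rim side [0.48491306 0.0789501 ] [0.48593782 0.07910342] 27.667032280161965 20.417757056152567
hole side [0.48788642 0.08016994] [0.4892 0.08  ] 24.297472348485154 19.227248926107674
rim top [0.4943462 0.0801398] [0.49443782 0.08210342] 2.4098483583916743 1.59419538345903
hole top [0.48883978 0.08457415] [0.4887 0.085 ] 1.7545371590408765 1.3936909612787867
```

View pics/c7.png

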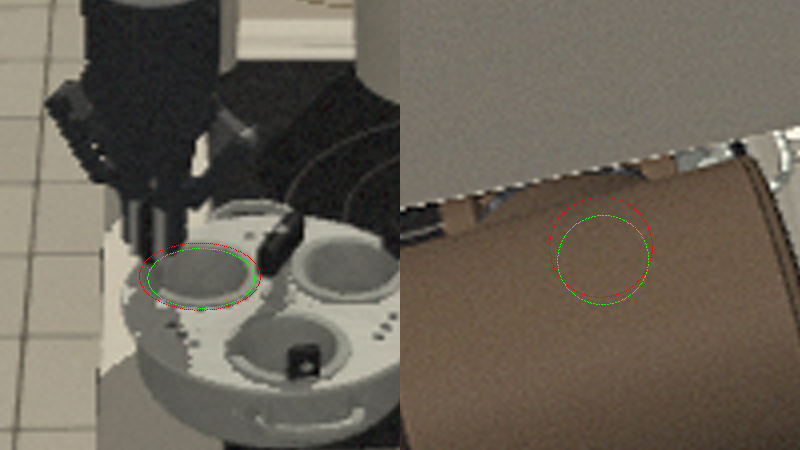

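move_arm(rows=[0,0,-0.001,0,0,0,-0.001,0,0,0,-0.001,0,0,0,-0.001,0,0,0,-0.001,0,0,0,-0.001,0], grip=170)

```text
time: 8.32
position: [0.4591, 0.0954, 0.0771]
ee_rot: [-3.142, -0.0, 1.092]
contact_force: [-0.2, 0.1, 0.3]
finger_gap: 0.0282
```

move_arm(rows=[0,0,-0.02,0,0,0,-0.045,0,0,0,-0.07,0,0,0,-0.09,0,0,0,-0.09,0])

```text
time: 8.73
position: [0.4603, 0.0955, 0.1703]
ee_rot: [3.137, -0.003, 1.092]
contact_force: [0.1, 1.0, -0.0]
finger_gap: 0.0287
```

```bash
python3 snap.py 8; python3 - <<'E'
from h import *
a=cv2.imread("pics/side8.png")[180:270,240:370]; cv2.imwrite("pics/q.png",cv2.resize(a,None,fx=6,fy=6,interpolation=cv2.INTER_CUBIC))
im=cv2.imread("pics/side8.png",0)
print(fit(im,"side",[.4857,.081,.0545],.035,.006,.0004))
print(fit(im,"side",[.5309,.0583,.052],.089,.006,.0004))
E
```

```text
8.8333 [0.4591721  0.0953746  0.16751201] [ 3.14032255e+00 -8.38038458e-04  1.09181869e+00] [-0.01131191  0.4389123   0.53505864] 0.028612281626303755
(array([0.48471334, 0.07816936]), array([0.4849, 0.0782]), np.float64(32.87850847751204), np.float64(23.651744388650133))
(array([0.53077554, 0.05845419]), array([0.5305, 0.0599]), np.float64(32.379537628678015), np.float64(24.809467244242974))
```

View pics/q.png

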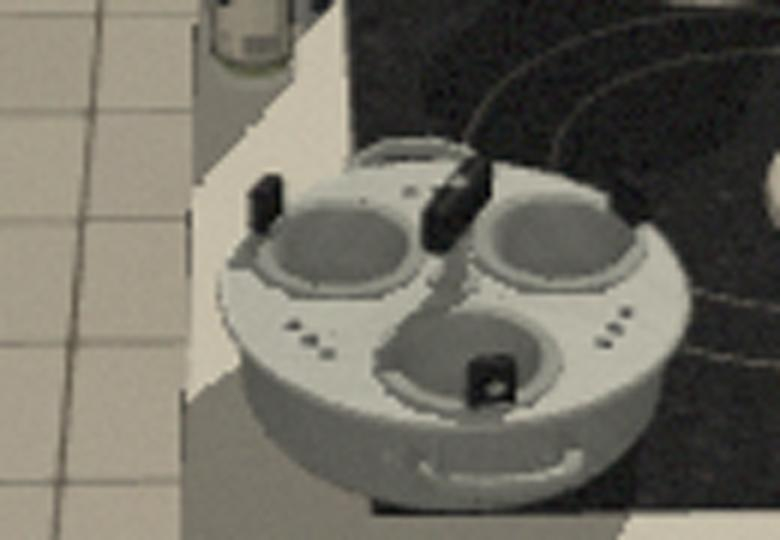

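```bash
python3 - <<'E'
from h import *
def box(c,w):
    X=np.array([np.cos(w),np.sin(w),0]);Y=np.array([-np.sin(w),np.cos(w),0])
    return np.array([[*c,z]+0*X+0 +a*.0065*X+b*.024*Y for z in(.078,.098) for a,b in((1,1),(1,-1),(-1,-1),(-1,1))])
o=[]
for n,t,c in(("side","8",(.5309,.0584)),("top","0",(.530,.0562))):
    v=cv2.imread(f"pics/{n}{t}.png"); q=proj(n,box(c,np.radians(152.5)))
    m=q.mean(0).astype(int); k=10; v=v[m[1]-22:m[1]+22,m[0]-20:m[0]+20]; v=cv2.resize(v,None,fx=k,fy=k,interpolation=cv2.INTER_CUBIC)
    q=((q-(m-[20,22])+.5)*k).astype(int)
    cv2.polylines(v,[q[:4].reshape(-1,1,2)],True,(0,255,0));cv2.polylines(v,[q[4:].reshape(-1,1,2)],True,(0,0,255)); o.append(v)
cv2.imwrite("pics/hd.png",np.hstack(o))
E
```

```text
(no output)
```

View pics/hd.png

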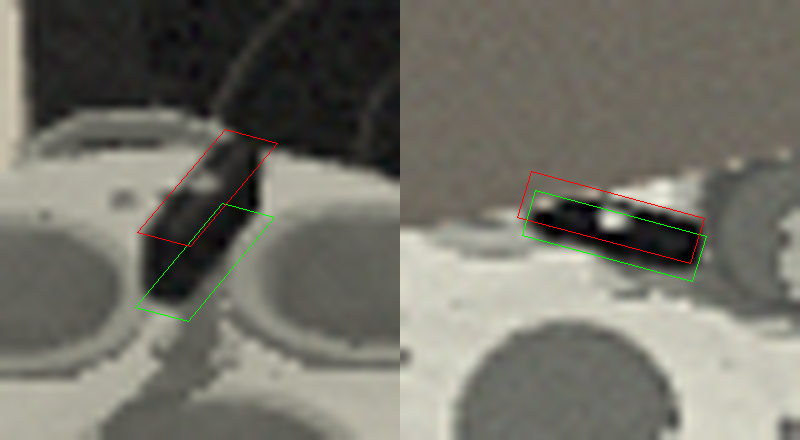

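move_arm(rows=[-0.0005,0.027,0.005,0,-0.001,0.055,0.012,0,-0.0015,0.075,0.02,0,-0.0015,0.08,0.02,0,-0.0015,0.08,0.02,0,-0.0015,0.08,0.02,0], grip=120)

```text
time: 9.33
position: [0.5284, 0.0574, 0.1464]
ee_rot: [-3.14, 0.001, 1.091]
contact_force: [-0.2, -0.0, -0.2]
finger_gap: 0.0453
```

```bash
python3 snap.py 9; python3 -c "
from h import *
a=cv2.imread('pics/side9.png')[150:270,240:380]; cv2.imwrite('pics/q.png',cv2.resize(a,None,fx=5,fy=5,interpolation=cv2.INTER_CUBIC))"
```

```text
9.4333 [0.52837521 0.05768636 0.14705222] [-3.14067332e+00  3.16918263e-04  1.09228794e+00] [ 0.36832696 -0.14169404 -0.28943425] 0.04525932920382755
```

View pics/q.png

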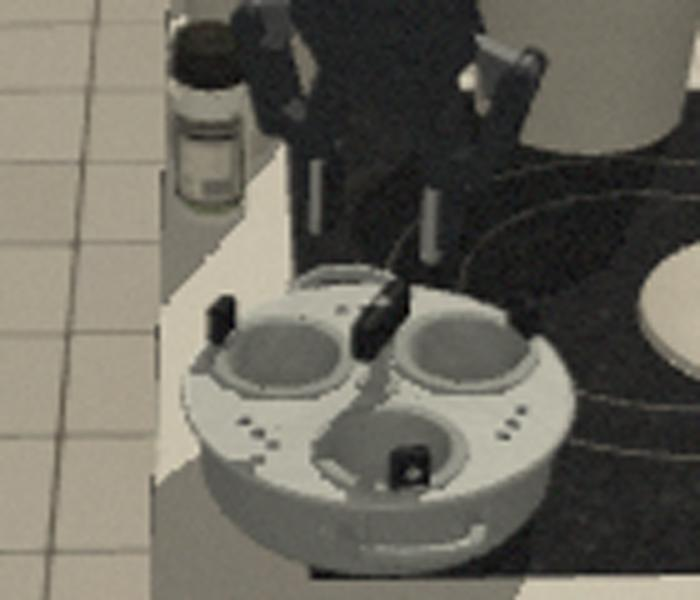

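move_arm(rows=[0,0.0015,0.015,0,0,0.0015,0.035,0,0,0.0015,0.05,0,0,0.0015,0.06,0,0,0.0015,0.06,0,0,0.0015,0.06,0])

```text
time: 9.93
position: [0.5305, 0.0568, 0.0874]
ee_rot: [-3.141, 0.0, 1.092]
contact_force: [0.4, -0.1, -1.4]
finger_gap: 0.0454
```

```bash
python3 snap.py 10; python3 -c "
from h import *
a=cv2.imread('pics/side10.png')[150:270,240:380]; cv2.imwrite('pics/q.png',cv2.resize(a,None,fx=5,fy=5,interpolation=cv2.INTER_CUBIC))"
```

```text
10.0333 [0.53096975 0.05667718 0.08800497] [ 3.14058567e+00 -6.03410090e-04  1.09207716e+00] [ 0.74762671 -0.29134103  0.42242081] 0.04523909141208938
```

View pics/q.png

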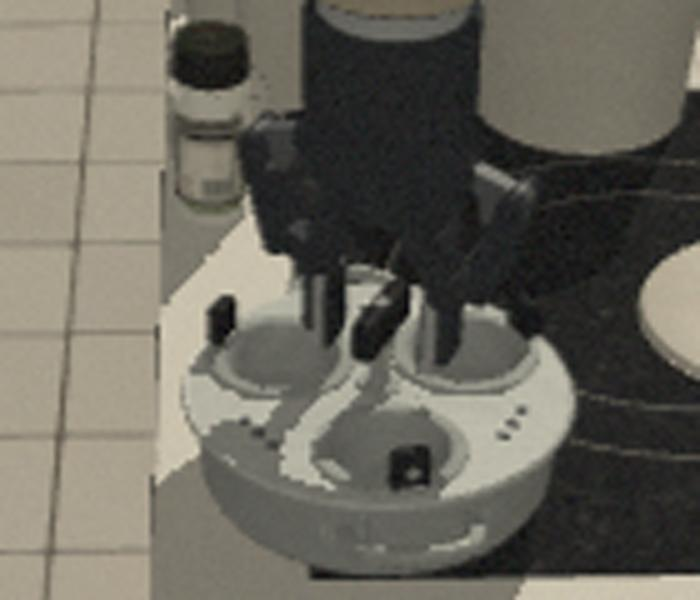

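move_arm(rows=[0,0,0,0,0,0,0,0,0,0,0,0,0,0,0,0,0,0,0,0,0,0,0,0,0,0,0,0,0,0,0,0], grip=255, grip_force=80)

```text
time: 10.7
position: [0.5309, 0.0565, 0.0879]
ee_rot: [3.141, -0.0, 1.092]
contact_force: [-1.7, 1.3, 7.8]
finger_gap: 0.0114
```

```bash
python3 snap.py 11; python3 -c "
from h import *
a=cv2.imread('pics/side11.png')[150:270,240:380]; cv2.imwrite('pics/q.png',cv2.resize(a,None,fx=5,fy=5,interpolation=cv2.INTER_CUBIC))"
```

```text
10.8 [0.5308195  0.05651551 0.08790278] [ 3.14088975e+00 -4.54857166e-04  1.09186380e+00] [-1.21399824  1.19134363  6.45999879] 0.01182080096437132
```

View pics/q.png

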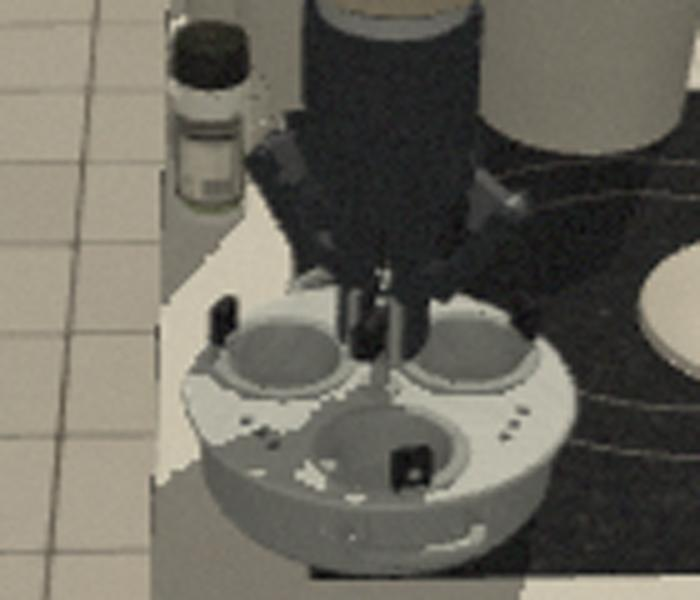

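Gripped. Lift straight up, slowly, 52 mm.

move_arm(rows=[0,0,-0.002,0,0,0,-0.004,0,0,0,-0.008,0,0,0,-0.012,0,0,0,-0.016,0,0,0,-0.02,0,0,0,-0.024,0,0,0,-0.028,0,0,0,-0.032,0,0,0,-0.036,0])

```text
time: 11.63
position: [0.5307, 0.0565, 0.1236]
ee_rot: [3.142, -0.0, 1.092]
contact_force: [-0.3, -0.5, -4.4]
finger_gap: 0.0117
```

move_arm(rows=[0,0,-0.004,0,0,0,-0.008,0,0,0,-0.012,0,0,0,-0.014,0,0,0,-0.015,0,0,0,-0.015,0,0,0,-0.015,0,0,0,-0.015,0])

```text
time: 12.3
position: [0.5306, 0.0565, 0.138]
ee_rot: [-3.141, 0.0, 1.092]
contact_force: [0.2, -0.1, -4.7]
finger_gap: 0.0117
```

```bash
python3 snap.py 12; python3 -c "
from h import *
a=cv2.imread('pics/side12.png')[130:270,240:380]; cv2.imwrite('pics/q.png',cv2.resize(a,None,fx=4.2,fy=4.2,interpolation=cv2.INTER_CUBIC))"
```

```text
12.4 [0.53064075 0.05649404 0.13796424] [-3.14125400e+00  3.40122989e-05  1.09173668e+00] [ 1.38295531 -0.47827606 -3.53051942] 0.011606221523982605
```

View pics/q.png

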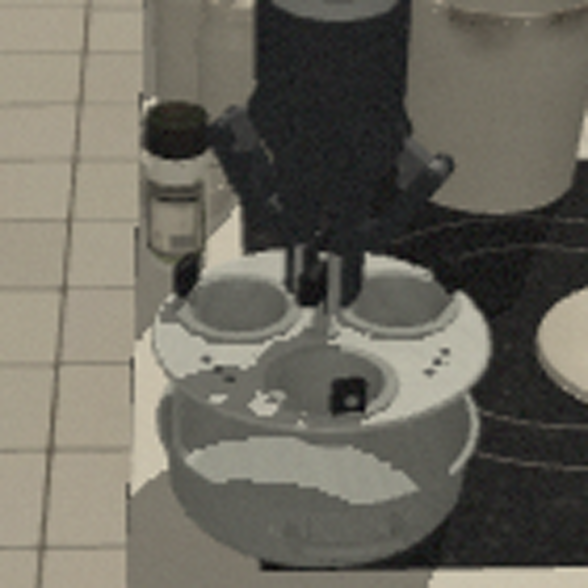

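View pics/side12.png

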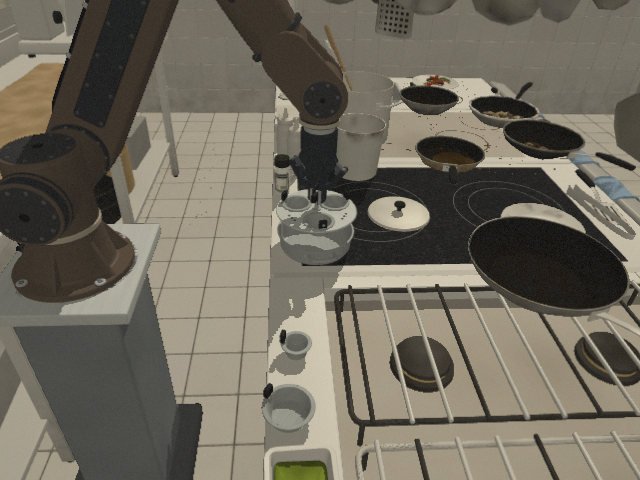

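```bash
python3 - <<'E'
from h import *
im=cv2.imread("pics/side12.png",0); g=gaussian_filter(im.astype(float),.5)
print("plate",fit(im,"side",[.5306,.0583,.102],.089,.006,.0004))
print("pan",fit(im,"side",[.5308,.0583,.048],.088,.008,.0004))
# tilt search
def sc(c,r,tx,ty):
    Q=R.from_rotvec([tx,ty,0])
    f=lambda rr:proj("side",Q.apply(circ([0,0,0],rr,180))+c)
    Po,Pi=f(r+.0015),f(r-.0015); m=(Po+Pi)/2; d=Po-Pi; d/=np.linalg.norm(d,axis=1)[:,None]
    o=map_coordinates(g,(m+d*.8)[:,::-1].T,order=1);i=map_coordinates(g,(m-d*.8)[:,::-1].T,order=1)
    return np.minimum(abs(o-i),40).mean()
best=[]
for tx in np.radians(np.arange(-6,6.1,1)):
  for ty in np.radians(np.arange(-6,6.1,1)):
    best.append((max(sc(np.array([.5306+a,.0583+b,.102]),.089,tx,ty) for a in np.arange(-.002,.0021,.001) for b in np.arange(-.004,.0041,.001)),np.degrees(tx).round(),np.degrees(ty).round()))
best.sort(reverse=True); print(*best[:8],sep="\n")
v=cv2.resize(cv2.imread("pics/side12.png"),None,fx=6,fy=6,interpolation=cv2.INTER_CUBIC)
for c,r,k in(([.5306,.0583,.102],.089,(0,0,255)),([.5308,.0583,.048],.088,(0,255,0))):
    for q in proj("side",circ(c,r,360)): cv2.circle(v,tuple(int(x) for x in (q+.5)*6),0,k,-1)
cv2.imwrite("pics/fin.png",v[180*6:270*6,265*6:370*6])
E
```

```text
plate (array([0.52848019, 0.05624849]), array([0.5282, 0.0559]), np.float64(27.177213686317877), np.float64(21.554526461368667))
pan (array([0.53104811, 0.06381852]), array([0.532 , 0.0639]), np.float64(21.819820318573672), np.float64(14.796082458681807))
(np.float64(27.435487438253737), np.float64(0.0), np.float64(-1.0))
(np.float64(27.193753678219725), np.float64(1.0), np.float64(0.0))
(np.float64(27.132358949351843), np.float64(1.0), np.float64(-1.0))
(np.float64(27.08352021370458), np.float64(0.0), np.float64(0.0))
(np.float64(27.074505569589792), np.float64(0.0), np.float64(-2.0))
(np.float64(26.676520854655955), np.float64(-1.0), np.float64(-2.0))
(np.float64(26.597516274150617), np.float64(1.0), np.float64(-2.0))
(np.float64(26.270717543890928), np.float64(2.0), np.float64(0.0))
```

View pics/fin.png

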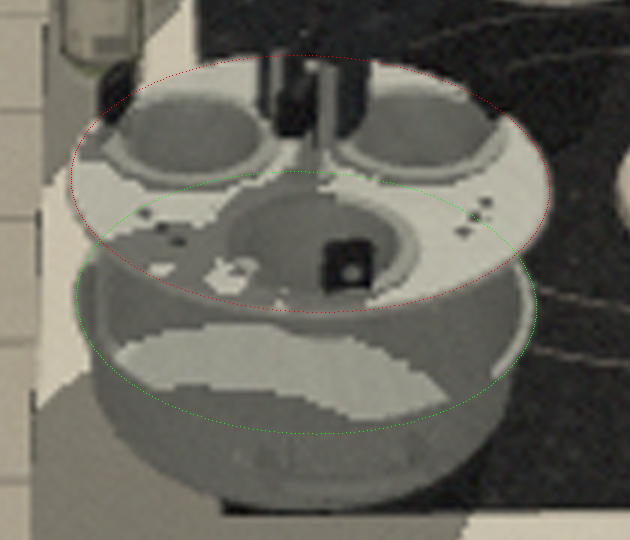

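```bash
python3 -c "
from cell import *
s=sense();print(s['time'],s['qd'].round(3),s['contact_force'],s['finger_gap']);print(hand_in())"
```

```text
12.4 [ 0.    -0.    -0.001  0.002  0.001 -0.002] [ 1.38295531 -0.47827606 -3.53051942] 0.011606221523982605
the job is handed in; nothing more can be done
None
```

I set the middle-sized cup in the empty hole, lifted the tray by its handle about 50 mm, and handed the job in at 12.4 s. The arm was still holding the tray when I finished.

**Cup:** I took cup_b, the one nearest the pan, by its lug. The force rose to about 7 N with its foot at the hanging depth. After I let go, the picture showed it sitting by its rim like its neighbours, lug outward.

**Tray, last checks:**
- **Grip:** it was steady at 80 N, with an opening of 11.6 mm. The handle is listed at 13 mm; the cup lug also read about 1 mm under its listed size.
- **Load and motion:** the wrist read about 4–5 N of load while holding the tray, and the arm was at rest.
- **Level:** the side picture showed the plate level to about 1° with three cups in it.
- **Surroundings:** cup_a, cup_c and the spice jar were standing as before. I saw no touch on the ladles, and no force reading was over 8 N. I did not check the timer again.

**Checks that disagreed:**
- **Camera bias:** the two cameras differed by about 2 mm in y throughout. I used their average, and the shifts they gave from cup to hole agreed.
- **Cup in its hole:** after release, the rim fit put the cup about 3 mm off in y, slightly more than the 2.5 mm play allows. The picture and the seating depth both said it was seated.
- **Pan position:** the last fit of the pan rim was poor because the tray hid part of it. It came out about 5 mm off in y, so I judged by eye that the pan had stayed in place.

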